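# Dig the valve block out from behind the spray cans and load the drill vice

### The job

First clear all three spray cans out of the blue tray and stand them upright on the black rubber mat; only then fetch the aluminium valve block from behind them and set it flat on the bed of the drill vice, in the middle between the jaws with its long sides parallel to the jaws. With the block in the vice, put each can back upright, centred on the pad of its own colour in the tray. Set everything down rather than dropping it, tip no can over, and leave the glass jar where it is.

Things in the scene. Friction and masses are not known exactly. Their poses are not given: they have to be found in the camera images.
- can_red: spray can, white body with a red band and a red cap; body 52 mm diameter and 112 mm high, the cap 42 mm diameter on top, 140 mm high in all, about 0.25 kg. Origin: centre of its underside; z up along the can. Stands on the red pad at the start; one can is at the block's -x end (centres 69 mm apart), one on either side of it (62 mm)
- can_yellow: spray can, white body with a yellow band and a yellow cap; body 52 mm diameter and 112 mm high, the cap 42 mm diameter on top, 140 mm high in all, about 0.25 kg. Origin: centre of its underside; z up along the can. Stands on the yellow pad at the start; one can is at the block's -x end (centres 69 mm apart), one on either side of it (62 mm)
- can_green: spray can, white body with a green band and a green cap; body 52 mm diameter and 112 mm high, the cap 42 mm diameter on top, 140 mm high in all, about 0.25 kg. Origin: centre of its underside; z up along the can. Stands on the green pad at the start; one can is at the block's -x end (centres 69 mm apart), one on either side of it (62 mm)
- pad_red: red round pad, the home of the red-capped can: 72 mm diameter, 3 mm thick, fixed to the 4 mm thick floor of a blue sheet-steel tray 200 x 220 mm with a 12 mm high rim. Origin: centre of the pad's underside, its top is 3 mm above. Its rim shows 10 mm wide round the can at the start. Which pad is where varies
- pad_yellow: yellow round pad, the home of the yellow-capped can: 72 mm diameter, 3 mm thick, fixed to the 4 mm thick floor of a blue sheet-steel tray 200 x 220 mm with a 12 mm high rim. Origin: centre of the pad's underside, its top is 3 mm above. Its rim shows 10 mm wide round the can at the start. Which pad is where varies
- pad_green: green round pad, the home of the green-capped can: 72 mm diameter, 3 mm thick, fixed to the 4 mm thick floor of a blue sheet-steel tray 200 x 220 mm with a 12 mm high rim. Origin: centre of the pad's underside, its top is 3 mm above. Its rim shows 10 mm wide round the can at the start. Which pad is where varies
- block: bare aluminium valve block, 60 mm long (its x) x 44 mm wide (its y) x 55 mm high, two black bores and a small brass plug in its top, about 0.38 kg; it stands on the floor of the blue tray among the cans (hardly room for a gripper until they are gone), square to the tray within 3 degrees. Origin: centre of its underside, z up. A half turn about z makes no difference
- mat: black rubber mat lying flat on the bench, fixed, 270 mm (its x) x 130 mm (its y), 4 mm thick: the side area. Origin: centre of its underside, its top is 4 mm above. It lies on either side of the tray, left or right
- vise: dark teal drill vice, fixed, on the other side of the tray from the mat. Origin: underside, directly below the middle of the gap between the jaws. The flat bed is 30 mm above the origin; two fixed steel jaws 100 mm wide (along its y) face each other across a gap of 66 mm along its x, their tops 55 mm above the origin. Screw and cross bar at its -x end, no higher than the jaws
- jar: small glass jar with a steel lid, 52 mm diameter, 65 mm high, standing on the bench between the robot and the tray; not part of the job. Origin: centre of its underside

How it is judged (in metres and radians):
On the way, in this order (a step that is already met when the one before it is completed fails the run):
1. all three cans stand upright on the rubber mat while the block is still at its place in the tray (x of can_red in the frame of mat between -0.13 and 0.13 m and y of can_red in the frame of mat between -0.06 and 0.06 m and z of can_red in the frame of mat between -0.002 and 0.012 m and angle between each of can_red, can_yellow, can_green's own z axis and vertical below 0.15 rad and x of can_yellow in the frame of mat between -0.13 and 0.13 m and y of can_yellow in the frame of mat between -0.06 and 0.06 m and z of can_yellow in the frame of mat between -0.002 and 0.012 m and x of can_green in the frame of mat between -0.13 and 0.13 m and y of can_green in the frame of mat between -0.06 and 0.06 m and z of can_green in the frame of mat between -0.002 and 0.012 m and distance of block from where it was at the start of the episode below 0.03 m), for 0.2 s.
2. the block sits on the bed of the vice between the jaws while the three cans still stand on the mat (x of can_red in the frame of mat between -0.13 and 0.13 m and y of can_red in the frame of mat between -0.06 and 0.06 m and z of can_red in the frame of mat between -0.002 and 0.012 m and angle between each of can_red, can_yellow, can_green's own z axis and vertical below 0.15 rad and x of can_yellow in the frame of mat between -0.13 and 0.13 m and y of can_yellow in the frame of mat between -0.06 and 0.06 m and z of can_yellow in the frame of mat between -0.002 and 0.012 m and x of can_green in the frame of mat between -0.13 and 0.13 m and y of can_green in the frame of mat between -0.06 and 0.06 m and z of can_green in the frame of mat between -0.002 and 0.012 m and x of block in the frame of vise between -0.012 and 0.012 m and y of block in the frame of vise between -0.015 and 0.015 m and z of block in the frame of vise between 0.025 and 0.036 m and angle between the x axis of block and the y axis of vise, either way round below 0.2 rad and angle between block's own z axis and vertical below 0.1 rad), for 0.2 s.
At the end, for the whole second after the job is handed in: The block rests flat on the vice bed, within 12 mm of the middle across the jaws and 15 mm along them, its long sides parallel to the jaws within 0.2 rad; each can stands upright within 12 mm of the centre of the pad of its own colour; all released and at rest (x of block in the frame of vise between -0.012 and 0.012 m and y of block in the frame of vise between -0.015 and 0.015 m and z of block in the frame of vise between 0.025 and 0.036 m and angle between the x axis of block and the y axis of vise, either way round below 0.2 rad and angle between each of block, can_red, can_yellow, can_green's own z axis and vertical below 0.1 rad and horizontal distance between can_red and pad_red below 0.012 m and z of can_red in the frame of pad_red between -0.002 and 0.009 m and horizontal distance between can_yellow and pad_yellow below 0.012 m and z of can_yellow in the frame of pad_yellow between -0.002 and 0.009 m and horizontal distance between can_green and pad_green below 0.012 m and z of can_green in the frame of pad_green between -0.002 and 0.009 m and linear speed of each of block, can_red, can_yellow, can_green below 0.02 m/s and angular speed of each of block, can_red, can_yellow, can_green below 0.2 rad/s); the robot touches nothing.
It fails at once if the jar is pushed more than 30 mm or tipped (distance of jar from where it was at the start of the episode above 0.03 m or angle between jar's own z axis and vertical above 0.5 rad).
It fails at once if a can is tipped over (angle between any of can_red, can_yellow, can_green's own z axis and vertical above 0.7 rad).
It fails at once if a can or the block is dropped or flung (faster than 0.7 m/s with no finger on it, a fall of about 25 mm) ((contact force between block and the fingers below 0.1 N and linear speed of block above 0.7 m/s) or (contact force between can_red and the fingers below 0.1 N and linear speed of can_red above 0.7 m/s) or (contact force between can_yellow and the fingers below 0.1 N and linear speed of can_yellow above 0.7 m/s) or (contact force between can_green and the fingers below 0.1 N and linear speed of can_green above 0.7 m/s)).
It also fails if it takes over 144 s, if anything falls off the work surface, if the arm or the gripper's body presses on something with over 40 N, if the wrist force passes 120 N, or if a joint passes its speed limit or range.

### The arm

A 6-joint arm with a two-finger parallel gripper is mounted at the origin on the work surface. World frame = base frame: x ahead of the robot, y to its left, z up, the work surface at z = 0. Lengths are in mm, angles in rad, forces in N, time in s.
With the tool pointing down it reaches from about 425 to 950 mm from the base axis. Payload 14.7 kg.
Tool frame: the origin (TCP) lies where the fingers leave the gripper's body, on its centre line; the fingertips stand 73 mm ahead of it and the grasp point (between the pads) lies 54 mm ahead of it (bot.tip_extent is the distance from the TCP to the fingertips, in mm); z points along the fingers, y is the line along which they close (so a half turn about z gives the same grasp; the last joint's range is limited). The gripper opens to 85 mm and grips with 20 to 120 N. Pads are 22 mm wide; open, the fingers measure 114 mm over their backs; the gripper's body (76 mm by 85 mm) begins 54 mm behind the grasp point. The pads swing forward as they close: fully open they stand 13 mm farther back than shut.
Start: joints at [1.114, 0.48, 1.596, -0, 1.065, -0.047], TCP at [258.953, 596.185, 303.897] pointing down, gripper open.
Joint ranges: [-2.75, 2.75], [-0.82, 2.05], [0.23, 2.67], [-1.56, 4.7], [0.09, 2.69], [-2.92, 2.92]. Speed limits (rad/s): [1.89, 1.89, 2.39, 3.01, 3.01, 3.01].

### API

Orientations are given as a 3x3 rotation matrix whose columns are the frame's x, y, z axes.
In Python, from workcell import bot gives the robot as it stands.
- The arm moves only by the tool move_arm, never from a script. Its argument "series" is a list of rows, each an object with "linear": the shift along the world's x, y, z in cm, a list of three; "spin": the turn about the world's z in degrees; "hand": the closure, from -1 (fully open) to 1 (shut), so that 0 is half open. A call has 1 to 12 rows; each row shifts and turns the commanded pose from where the row before left it; what a row does not reach is not made up. A row lasts 1/8 s, in which the tool goes at most 62.5 mm and 10.7 degrees, less where a joint would pass 70% of its speed; a pose out of reach is approached as far as the arm can. A call with a gripper value outside its range is refused whole. The fingers move at their own pace and stop on an object; "squeeze" is the grip in N (left out, the last holds). Time passes only in rows, so rows that do not move let the fingers close. It gives the time, the measured TCP pose, the force, the opening and the grip force at its end, in the units of the state.
- bot.sense(): the state, without advancing time (a new reading comes with each control period).
- bot.capture(name): name is "scene" or "side" or "wrist"; returns a dict with "img" (480x640x3 uint8, red, green, blue), "fov_y" (degrees; the focal length in pixels is half the picture's height over the tangent of half this angle, whatever the lens; pixels are square), "cx", "cy" (the principal point, pixels), "k1" (the pictures are not rectified: a ray, as slopes to the right and down, at radius r is drawn at 1 + k1 r^2 times it, then the intrinsics apply), "origin" and "rotation" of the camera in the world. Camera axes: x right, y down, z forward; pixel columns grow to the right and rows downward; lengths in mm; the calibration is good to about 2 mm. A picture is of the moment at which its call begins. There is no depth.
- bot.hand_in(): hands the job in; it is judged then, once.
The state is a dict: "time": time; "joint_positions": joint angles; "qvel": joint speeds; "effort": joint torques, N m; "position": TCP position; "ee_rot": TCP orientation; "wrist_force": force on the tool from outside, world axes, zero at the start; "moment": the same for the moment, N m; "gripper_width": finger opening in mm; "grip_force": force on a finger pad.
Only numpy, scipy, OpenCV 4.12 (cv2) and the standard library are available. Lean on these libraries where they do the work, as an engineer would, in place of code of your own. Each camera call takes 0.05 s, during which the arm holds its last target. There are 200 camera calls.

## Working session

There is one attempt and no reset: what is moved stays moved. The work goes in short steps, Python scripts to look and compute and a tool call to move; the robot and the scene stay as the last step left them, time stands still between calls to the robot, and variables do not carry over. Pictures are saved under pics/ and viewed, at most 14 in all, crops included, and the job is handed in when it is done.

Besides the shell and the picture viewer there is one more tool, called as name([rows], argument=value, ...), one row to a line, values as JSON. move_arm: Moves the arm, as the interface text tells. Its arguments: {"type":"object","properties":{"series":{"type":"array"},"squeeze":{"type":"number"}},"required":["series"]}

```bash
mkdir -p pics; cat > h.py <<'E'
import numpy as np, cv2
from workcell import bot
def cap(n,f=None):
    c=bot.capture(n)
    if f: cv2.imwrite('pics/'+f,cv2.cvtColor(c['img'],cv2.COLOR_RGB2BGR))
    return c
def K(c):
    f=240/np.tan(np.radians(c['fov_y'])/2)
    return np.array([[f,0,c['cx']],[0,f,c['cy']],[0,0,1]]),np.array([c['k1'],0,0,0,0.])
def ray(c,u,v):
    k,d=K(c); p=cv2.undistortPointsIter(np.array([[[u,v]]],float),k,d,None,None,(3,50,1e-9))[0,0]
    return np.array(c['rotation'])@np.array([p[0],p[1],1])
def pt(c,u,v,z):
    r=ray(c,u,v); o=np.array(c['origin']); return o+r*(z-o[2])/r[2]
def proj(c,P):
    k,d=K(c); R=np.array(c['rotation']).T
    q=(np.atleast_2d(P)-np.array(c['origin']))@R.T
    return cv2.projectPoints(q,np.zeros(3),np.zeros(3),k,d)[0][:,0]
E
python3 - <<'E'
from h import *
for n in ['scene','side','wrist']:
    c=cap(n,n+'0.png'); print(n,c['fov_y'],c['cx'],c['cy'],c['k1'],np.round(c['origin'],1),np.round(c['rotation'],3).tolist())
s=bot.sense(); print(s)
E
```

```text
scene 47.89746878004542 317.66103978324037 239.2891997415657 -0.11819031411330784 [1050.   309.6  674.7] [[-0.509, 0.599, -0.618], [0.861, 0.357, -0.363], [0.003, -0.717, -0.697]]
side 56.09347138351365 320.4724598150852 244.5879822487863 -0.09583815521527765 [ 261.7 -718.4  478.1] [[0.949, -0.148, 0.279], [-0.316, -0.481, 0.818], [0.013, -0.864, -0.503]]
wrist 64.5291917082046 322.36483286183284 241.96516023459054 -0.07218310028714855 [196.4 622.2 373. ] [[0.399, 0.884, 0.245], [0.917, -0.384, -0.107], [-0.001, 0.268, -0.964]]
{'time': 0.15, 'joint_positions': array([ 1.11443491e+00,  4.80697018e-01,  1.59675531e+00, -7.78210588e-06,
        1.06511879e+00, -4.65791159e-02]), 'qvel': array([-0.00110652,  0.0006209 , -0.00152762, -0.00354691, -0.00049978,
        0.00205929]), 'effort': array([ 5.92204979e-04, -9.51141858e+01, -4.30462503e+01,  7.76016350e-05,
        7.79527298e-03, -2.80346728e-05]), 'position': array([258.81941845, 595.95948171, 303.40403695]), 'ee_rot': array([[-9.17209071e-01,  3.98405997e-01, -4.25084674e-04],
       [ 3.98406222e-01,  9.17208649e-01, -8.81333892e-04],
       [ 3.87626312e-05, -9.77723820e-04, -9.99999521e-01]]), 'wrist_force': array([-0.71690545, -0.47971489, -0.14310023]), 'moment': array([ 0.01802512, -0.00220304, -0.00139463]), 'grip_force': 0.0, 'gripper_width': 85.16302955424237}
```

View pics/scene0.png

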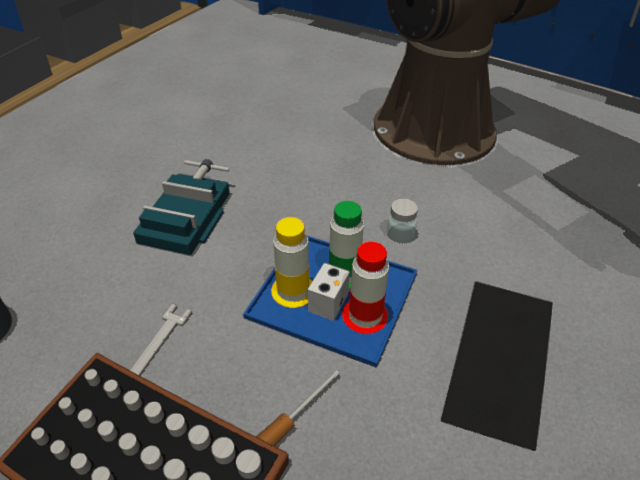

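View pics/side0.png

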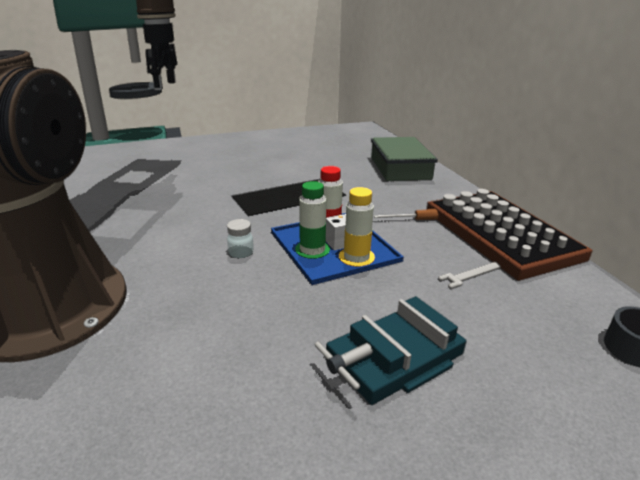

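```bash
python3 - <<'E'
from h import *
cs={n:cap(n) for n in ['scene','side']}
H={'red':[(0,8),(172,180)],'yellow':[(22,34)],'green':[(55,80)]}
R={}
for n,c in cs.items():
    hsv=cv2.cvtColor(c['img'],cv2.COLOR_RGB2HSV)
    for k,rs in H.items():
        m=sum(cv2.inRange(hsv,(a,150,60),(b,255,255)) for a,b in rs)
        if n=='scene': m[:190]=0; m[:,:250]=0;m[350:]=0
        else: m[:150]=0; m[:,:280]=0; m[:,400:]=0
        N,l,st,ce=cv2.connectedComponentsWithStats(m.astype(np.uint8))
        i=[j for j in range(1,N) if st[j,4]>100]; i=min(i,key=lambda j:ce[j,1])
        R[n,k]=ce[i]; print(n,k,st[i],ce[i].round(1),pt(c,*ce[i],133).round(1))
for k in H:
    A=[];b=[]
    for n,c in cs.items():
        r=ray(c,*R[n,k]); r/=np.linalg.norm(r); P=np.eye(3)-np.outer(r,r); A.append(P); b.append(P@c['origin'])
    x=np.linalg.lstsq(np.vstack(A),np.hstack(b),rcond=None)[0]; print(k,x.round(1))
c=cs['scene']; hsv=cv2.cvtColor(c['img'],cv2.COLOR_RGB2HSV)
m=cv2.inRange(c['img'],(0,0,0),(45,45,45)); m[:270]=0; m[:,:430]=0
N,l,st,ce=cv2.connectedComponentsWithStats(m); j=1+st[1:,4].argmax()
ct=max(cv2.findContours((l==j).astype(np.uint8),0,1)[0],key=cv2.contourArea)
q=cv2.approxPolyDP(ct,12,True)[:,0]; print('mat'); print([(p.tolist(),pt(c,*p,4)[:2].round(1).tolist()) for p in q])
m=cv2.inRange(hsv,(105,150,60),(122,255,255)); m[:230]=0
N,l,st,ce=cv2.connectedComponentsWithStats(m); j=1+st[1:,4].argmax()
q=cv2.approxPolyDP(cv2.convexHull(max(cv2.findContours((l==j).astype(np.uint8),0,1)[0],key=cv2.contourArea)),6,True)[:,0]
print('tray',[(p.tolist(),pt(c,*p,12)[:2].round(1).tolist()) for p in q])
im=cv2.cvtColor(c['img'],cv2.COLOR_RGB2BGR); s=cv2.cvtColor(cs['side']['img'],cv2.COLOR_RGB2BGR)
a=cv2.resize(im[150:260,120:240],None,fx=5,fy=5,interpolation=2)[:550,:]; cv2.imwrite('pics/va.png',a)
E
```

```text
scene red [357 241  30  31 737] [371.2 255.8] [559.6 108.4 133. ]
scene yellow [276 217  28  29 666] [289.9 230.9] [575.  -16.5 133. ]
scene green [335 201  26  26 557] [347.2 213.3] [498.  37. 133.]
side red [321 166  19  15 256] [330.  173.2] [566.6 120.4 133. ]
side yellow [350 188  22  17 327] [360. 196.] [581.5  -6.4 133. ]
side green [302 181  21  18 259] [313.2 188.8] [507.6  51.4 133. ]
red [563.  110.  137.1]
yellow [578.1 -14.2 136.7]
green [503.7  39.7 138.4]
mat
[([476, 282], [407.8, 238.6]), ([441, 420], [670.4, 280.4]), ([535, 449], [648.8, 406.0]), ([551, 303], [388.6, 361.9])]
tray [([415, 270], [442.2, 141.4]), ([376, 365], [641.3, 167.1]), ([244, 316], [666.1, -47.0]), ([273, 270], [563.2, -62.3]), ([389, 262], [447.7, 95.9])]
```

View pics/va.png

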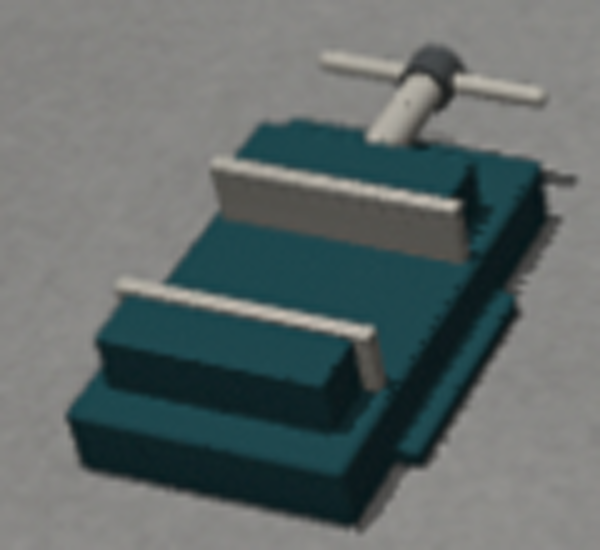

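```bash
python3 - <<'E'
from h import *
c=cap('scene')
P=[pt(c,120+u/5-.4,150+v/5-.4,55)[:2] for u,v in [(220,170),(464,211),(120,279),(378,327)]]
P=np.array(P); print(P.round(1))
print('ctr',P.mean(0),'lens',np.linalg.norm(P[1]-P[0]),np.linalg.norm(P[3]-P[2]))
d=P[1]-P[0]+P[3]-P[2]; d/=np.linalg.norm(d); n=np.array([-d[1],d[0]]); print('y dir',d,np.degrees(np.arctan2(d[1],d[0])),'gap',(P[0]+P[1]-P[2]-P[3])/2@n)
E
```

```text
[[ 519.  -335.5]
 [ 491.5 -240.9]
 [ 584.3 -323.9]
 [ 556.9 -226.7]]
ctr [ 537.9294427 -281.7518543] lens 98.45474911019514 100.92275578599323
y dir [-0.27520792  0.96138473] 105.97440496458084 gap 66.41278715390139
```

move_arm([
  {"linear": [3, -4.9, 0], "spin": 3, "hand": -1},
  {"linear": [3, -4.9, 0], "spin": 3, "hand": -1},
  {"linear": [3, -4.9, 0], "spin": 3, "hand": -1},
  {"linear": [3, -4.9, 0], "spin": 3, "hand": -1},
  {"linear": [3, -4.9, 0], "spin": 3, "hand": -1},
  {"linear": [3, -4.9, 0], "spin": 3, "hand": -1},
  {"linear": [3, -4.9, 0], "spin": 3, "hand": -1},
  {"linear": [3, -4.9, 0], "spin": 3, "hand": -1},
  {"linear": [3, -4.9, 0], "spin": 3, "hand": -1},
  {"linear": [3, -4.9, 0], "spin": 3, "hand": -1},
  {"linear": [0.4, 0.4, 0], "spin": 0.5, "hand": -1},
  {"linear": [0, 0, 0], "spin": 0, "hand": -1},
])

```text
time: 1.8
position: [562.9, 110.3, 303.7]
ee_rot: [[-0.993, -0.121, -0.0], [-0.121, 0.993, 0.0], [0.0, 0.0, -1.0]]
wrist_force: [0.2, 0.2, 0.3]
gripper_width: 85.4
grip_force: 0.0
```

```bash
python3 - <<'E'
from h import *
c=cap('wrist','w1.png'); s=bot.sense(); print(s['position'],s['ee_rot'].round(3).tolist(),c['origin'])
for n,x,y in [('red',563,110),('yellow',578,-14),('green',504,40)]: print(n,proj(c,[[x,y,147]]))
E
```

```text
[562.50431657 110.79771178 303.74927518] [[-0.993, -0.122, -0.001], [-0.122, 0.993, 0.0], [0.001, 0.0, -1.0]] [495.42666866 101.34768988 373.40058313]
red [[322.92073295 250.19318774]]
yellow [[126.00487512 249.86305818]]
green [[215.66794426 139.60450079]]
```

View pics/w1.png

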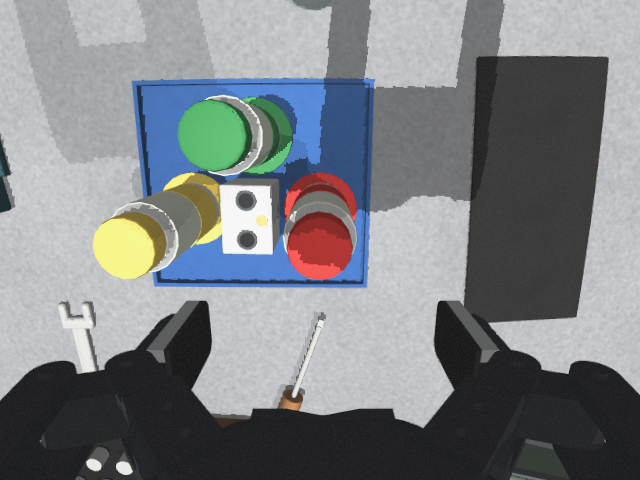

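```bash
python3 - <<'E'
from h import *
c=cap('wrist')
for n,u,v in [('red',319.5,246),('yellow',129.5,245),('green',214.5,135)]: print(n,pt(c,u,v,147).round(1))
print('mat',[pt(c,u,v,4)[:2].round(1).tolist() for u,v in [(477,57),(608,58),(577,317),(464,322)]])
print('block',[pt(c,u,v,59)[:2].round(1).tolist() for u,v in [(222,184),(273,183),(274,253),(222,254)]])
E
```

```text
red [560.1 108.  147. ]
yellow [574.2 -11.2 147. ]
green [501.1  39.6 147. ]
mat [[405.4, 233.2], [384.8, 360.1], [648.1, 405.9], [667.5, 278.2]]
block [[542.2, 23.8], [536.4, 65.9], [596.5, 72.1], [603.0, 27.1]]
```

move_arm([
  {"linear": [-0.1, -0.2, -4], "spin": 0, "hand": -1},
  {"linear": [0, 0, -4], "spin": 0, "hand": -1},
  {"linear": [0, 0, -3.5], "spin": 0, "hand": -1},
  {"linear": [0, 0, -2.4], "spin": 0, "hand": -1},
  {"linear": [0, 0, -1], "spin": 0, "hand": -1},
  {"linear": [0, 0, 0], "spin": 0, "hand": -1},
  {"linear": [0, 0, 0], "spin": 0, "hand": 1},
  {"linear": [0, 0, 0], "spin": 0, "hand": 1},
  {"linear": [0, 0, 0], "spin": 0, "hand": 1},
  {"linear": [0, 0, 0], "spin": 0, "hand": 1},
  {"linear": [0, 0, 0], "spin": 0, "hand": 1},
  {"linear": [0, 0, 0], "spin": 0, "hand": 1},
], squeeze=45)

```text
time: 3.4
position: [562.4, 108.3, 156.1]
ee_rot: [[-0.993, -0.122, 0.002], [-0.122, 0.993, 0.0], [-0.002, 0.0, -1.0]]
wrist_force: [-1.8, 0.7, 9.8]
gripper_width: 51.0
grip_force: 45.6
```

move_arm([
  {"linear": [0, 0, 2], "spin": 0, "hand": 1},
  {"linear": [0, 0, 4], "spin": 0, "hand": 1},
  {"linear": [0, 0, 4], "spin": 0, "hand": 1},
  {"linear": [0.6, 2.8, 0], "spin": 0, "hand": 1},
  {"linear": [0.9, 4, 0], "spin": 0, "hand": 1},
  {"linear": [0.9, 4, 0], "spin": 0, "hand": 1},
  {"linear": [0.9, 4, 0], "spin": 0, "hand": 1},
  {"linear": [0.9, 4, 0], "spin": 0, "hand": 1},
  {"linear": [0.5, 3, 0], "spin": 0, "hand": 1},
  {"linear": [0.1, 1, 0], "spin": 0, "hand": 1},
  {"linear": [0, 0, -3], "spin": 0, "hand": 1},
  {"linear": [0, 0, -3], "spin": 0, "hand": 1},
])

```text
time: 4.9
position: [609.9, 335.7, 194.7]
ee_rot: [[-0.993, -0.122, 0.001], [-0.122, 0.993, 0.0], [-0.001, 0.0, -1.0]]
wrist_force: [-0.7, 1.0, -3.4]
gripper_width: 50.9
grip_force: 48.1
```

move_arm([
  {"linear": [0, 0, -2], "spin": 0, "hand": 1},
  {"linear": [0, 0, -1.2], "spin": 0, "hand": 1},
  {"linear": [0, 0, -0.6], "spin": 0, "hand": 1},
  {"linear": [0, 0, -0.3], "spin": 0, "hand": 1},
  {"linear": [0, 0, 0], "spin": 0, "hand": 1},
  {"linear": [0, 0, 0], "spin": 0, "hand": 1},
])

```text
time: 5.65
position: [610.2, 336.3, 154.5]
ee_rot: [[-0.992, -0.122, 0.001], [-0.122, 0.992, 0.0], [-0.001, 0.0, -1.0]]
wrist_force: [-0.5, -0.3, -2.6]
gripper_width: 50.9
grip_force: 48.1
```

move_arm([
  {"linear": [0, 0, -0.1], "spin": 0, "hand": 1},
  {"linear": [0, 0, -0.1], "spin": 0, "hand": 1},
  {"linear": [0, 0, 0], "spin": 0, "hand": 1},
  {"linear": [0, 0, 0], "spin": 0, "hand": 1},
])

```text
time: 6.15
position: [610.3, 336.3, 153.2]
ee_rot: [[-0.992, -0.122, 0.001], [-0.122, 0.992, 0.0], [-0.001, 0.0, -1.0]]
wrist_force: [-3.2, -1.1, 11.8]
gripper_width: 50.7
grip_force: 49.6
```

move_arm([
  {"linear": [0, 0, 0], "spin": 0, "hand": 0},
  {"linear": [0, 0, 0], "spin": 0, "hand": -0.5},
  {"linear": [0, 0, 0], "spin": 0, "hand": -1},
  {"linear": [0, 0, 0], "spin": 0, "hand": -1},
  {"linear": [0, 0, 0], "spin": 0, "hand": -1},
  {"linear": [0, 0, 2], "spin": 0, "hand": -1},
  {"linear": [0, 0, 4], "spin": 0, "hand": -1},
  {"linear": [0, 0, 4], "spin": 0, "hand": -1},
  {"linear": [-1.8, -5, 0], "spin": 0, "hand": -1},
  {"linear": [-1.8, -5, 0], "spin": 0, "hand": -1},
  {"linear": [-1.8, -5, 0], "spin": 0, "hand": -1},
  {"linear": [-1.8, -5, 0], "spin": 0, "hand": -1},
])

```text
time: 7.65
position: [537.5, 134.9, 253.4]
ee_rot: [[-0.992, -0.123, 0.002], [-0.123, 0.992, 0.0], [-0.002, 0.0, -1.0]]
wrist_force: [0.7, -0.1, 0.0]
gripper_width: 85.4
grip_force: 0.0
```

move_arm([
  {"linear": [-1.8, -4.8, 0], "spin": 0, "hand": -1},
  {"linear": [-1.8, -4.8, 0], "spin": 0, "hand": -1},
  {"linear": [0, 0, 0], "spin": 0, "hand": -1},
  {"linear": [0, 0, -3.7], "spin": 0, "hand": -1},
  {"linear": [0, 0, -3], "spin": 0, "hand": -1},
  {"linear": [0, 0, -2], "spin": 0, "hand": -1},
  {"linear": [0, 0, -1], "spin": 0, "hand": -1},
  {"linear": [0, 0, 0], "spin": 0, "hand": 1},
  {"linear": [0, 0, 0], "spin": 0, "hand": 1},
  {"linear": [0, 0, 0], "spin": 0, "hand": 1},
  {"linear": [0, 0, 0], "spin": 0, "hand": 1},
  {"linear": [0, 0, 0], "spin": 0, "hand": 1},
])

```text
time: 9.15
position: [502.6, 40.3, 155.9]
ee_rot: [[-0.993, -0.122, 0.002], [-0.122, 0.993, 0.0], [-0.002, -0.0, -1.0]]
wrist_force: [-0.4, 1.2, 8.4]
gripper_width: 51.0
grip_force: 45.5
```

```bash
python3 - <<'E'
from h import *
a=cap('scene'); b=cap('side')
im=np.vstack([a['img'][150:450,240:640],b['img'][100:300,180:580]]); cv2.imwrite('pics/g.png',cv2.cvtColor(im,cv2.COLOR_RGB2BGR))
E
```

```text
(no output)
```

View pics/g.png

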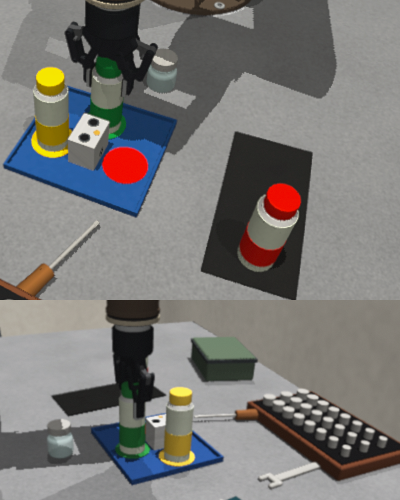

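move_arm([
  {"linear": [0, 0, 2], "spin": 0, "hand": 1},
  {"linear": [0, 0, 4], "spin": 0, "hand": 1},
  {"linear": [0, 0, 4], "spin": 0, "hand": 1},
  {"linear": [-0.5, 2.5, 0], "spin": 0, "hand": 1},
  {"linear": [-0.9, 4.2, 0], "spin": 0, "hand": 1},
  {"linear": [-0.9, 4.2, 0], "spin": 0, "hand": 1},
  {"linear": [-0.9, 4.2, 0], "spin": 0, "hand": 1},
  {"linear": [-0.9, 4.2, 0], "spin": 0, "hand": 1},
  {"linear": [-0.9, 4.2, 0], "spin": 0, "hand": 1},
  {"linear": [-0.6, 2.5, 0], "spin": 0, "hand": 1},
  {"linear": [0, 0.6, 0], "spin": 0, "hand": 1},
  {"linear": [0, 0, -3], "spin": 0, "hand": 1},
])

```text
time: 10.75
position: [447.1, 307.0, 226.5]
ee_rot: [[-0.992, -0.123, 0.004], [-0.123, 0.992, 0.002], [-0.004, 0.002, -1.0]]
wrist_force: [0.3, 0.4, -2.6]
gripper_width: 51.0
grip_force: 47.1
```

move_arm([
  {"linear": [0, 0, -3], "spin": 0, "hand": 1},
  {"linear": [0, 0, -2], "spin": 0, "hand": 1},
  {"linear": [0, 0, -1.2], "spin": 0, "hand": 1},
  {"linear": [0, 0, -0.6], "spin": 0, "hand": 1},
  {"linear": [0, 0, -0.3], "spin": 0, "hand": 1},
  {"linear": [0, 0, -0.1], "spin": 0, "hand": 1},
  {"linear": [0, 0, 0], "spin": 0, "hand": 1},
  {"linear": [0, 0, -0.1], "spin": 0, "hand": 1},
  {"linear": [0, 0, 0], "spin": 0, "hand": 1},
  {"linear": [0, 0, 0], "spin": 0, "hand": 1},
])

```text
time: 12.0
position: [446.4, 306.3, 152.9]
ee_rot: [[-0.992, -0.122, 0.001], [-0.122, 0.992, 0.001], [-0.001, 0.0, -1.0]]
wrist_force: [-0.8, -3.4, 13.6]
gripper_width: 51.4
grip_force: 48.7
```

move_arm([
  {"linear": [0, 0, 0], "spin": 0, "hand": 0},
  {"linear": [0, 0, 0], "spin": 0, "hand": -0.5},
  {"linear": [0, 0, 0], "spin": 0, "hand": -1},
  {"linear": [0, 0, 0], "spin": 0, "hand": -1},
  {"linear": [0, 0, 0], "spin": 0, "hand": -1},
  {"linear": [0, 0, 2], "spin": 0, "hand": -1},
  {"linear": [0, 0, 4], "spin": 0, "hand": -1},
  {"linear": [0, 0, 4], "spin": 0, "hand": -1},
  {"linear": [1.9, -4.6, 0], "spin": 0, "hand": -1},
  {"linear": [1.9, -4.6, 0], "spin": 0, "hand": -1},
  {"linear": [1.9, -4.6, 0], "spin": 0, "hand": -1},
  {"linear": [1.9, -4.6, 0], "spin": 0, "hand": -1},
])

```text
time: 13.5
position: [522.4, 120.7, 252.0]
ee_rot: [[-0.992, -0.122, 0.0], [-0.122, 0.992, 0.0], [-0.0, 0.0, -1.0]]
wrist_force: [0.6, 0.5, -0.4]
gripper_width: 85.1
grip_force: 0.0
```

move_arm([
  {"linear": [1.9, -4.6, 0], "spin": 0, "hand": -1},
  {"linear": [1.9, -4.6, 0], "spin": 0, "hand": -1},
  {"linear": [1.6, -4.3, 0], "spin": 0, "hand": -1},
  {"linear": [0, 0, 0], "spin": 0, "hand": -1},
  {"linear": [0, 0, -3.7], "spin": 0, "hand": -1},
  {"linear": [0, 0, -3], "spin": 0, "hand": -1},
  {"linear": [0, 0, -2], "spin": 0, "hand": -1},
  {"linear": [0, 0, -1], "spin": 0, "hand": -1},
  {"linear": [0, 0, 0], "spin": 0, "hand": 1},
  {"linear": [0, 0, 0], "spin": 0, "hand": 1},
  {"linear": [0, 0, 0], "spin": 0, "hand": 1},
  {"linear": [0, 0, 0], "spin": 0, "hand": 1},
])

```text
time: 15.0
position: [576.5, -12.8, 155.9]
ee_rot: [[-0.993, -0.122, 0.002], [-0.122, 0.993, 0.0], [-0.002, -0.0, -1.0]]
wrist_force: [0.1, 1.6, 8.0]
gripper_width: 51.4
grip_force: 46.4
```

move_arm([
  {"linear": [0, 0, 2], "spin": 0, "hand": 1},
  {"linear": [0, 0, 4], "spin": 0, "hand": 1},
  {"linear": [0, 0, 4], "spin": 0, "hand": 1},
  {"linear": [-0.4, 2.5, 0], "spin": 0, "hand": 1},
  {"linear": [-0.6, 4.2, 0], "spin": 0, "hand": 1},
  {"linear": [-0.6, 4.2, 0], "spin": 0, "hand": 1},
  {"linear": [-0.6, 4.2, 0], "spin": 0, "hand": 1},
  {"linear": [-0.6, 4.2, 0], "spin": 0, "hand": 1},
  {"linear": [-0.6, 4.2, 0], "spin": 0, "hand": 1},
  {"linear": [-0.6, 4.2, 0], "spin": 0, "hand": 1},
  {"linear": [-0.6, 4.2, 0], "spin": 0, "hand": 1},
  {"linear": [-0.2, 1.1, 0], "spin": 0, "hand": 1},
])

```text
time: 16.5
position: [527.4, 319.4, 255.1]
ee_rot: [[-0.992, -0.124, 0.0], [-0.124, 0.992, 0.001], [-0.0, 0.0, -1.0]]
wrist_force: [0.5, -0.8, -1.7]
gripper_width: 51.1
grip_force: 47.3
```

move_arm([
  {"linear": [0, 0, -3], "spin": 0, "hand": 1},
  {"linear": [0, 0, -3], "spin": 0, "hand": 1},
  {"linear": [0, 0, -2], "spin": 0, "hand": 1},
  {"linear": [0, 0, -1.2], "spin": 0, "hand": 1},
  {"linear": [0, 0, -0.6], "spin": 0, "hand": 1},
  {"linear": [0, 0, -0.3], "spin": 0, "hand": 1},
  {"linear": [0, 0, -0.1], "spin": 0, "hand": 1},
  {"linear": [0, 0, 0], "spin": 0, "hand": 1},
  {"linear": [0, 0, -0.1], "spin": 0, "hand": 1},
  {"linear": [0, 0, 0], "spin": 0, "hand": 1},
  {"linear": [0, 0, 0], "spin": 0, "hand": 1},
])

```text
time: 17.88
position: [528.4, 317.3, 152.9]
ee_rot: [[-0.992, -0.122, 0.001], [-0.122, 0.992, 0.001], [-0.001, 0.0, -1.0]]
wrist_force: [-1.9, -1.9, 9.4]
gripper_width: 51.1
grip_force: 48.5
```

move_arm([
  {"linear": [0, 0, 0], "spin": 0, "hand": 0},
  {"linear": [0, 0, 0], "spin": 0, "hand": -0.5},
  {"linear": [0, 0, 0], "spin": 0, "hand": -1},
  {"linear": [0, 0, 0], "spin": 0, "hand": -1},
  {"linear": [0, 0, 0], "spin": 0, "hand": -1},
  {"linear": [0, 0, 2], "spin": 0, "hand": -1},
  {"linear": [0, 0, 4], "spin": 0, "hand": -1},
  {"linear": [0, 0, 4], "spin": 0, "hand": -1},
  {"linear": [0.4, -3, 0], "spin": -9, "hand": -1},
  {"linear": [0.4, -3, 0], "spin": -9, "hand": -1},
  {"linear": [0.4, -3, 0], "spin": -9, "hand": -1},
  {"linear": [0.4, -3, 0], "spin": -9, "hand": -1},
])

```text
time: 19.38
position: [544.0, 196.2, 251.9]
ee_rot: [[-0.872, 0.489, 0.0], [0.489, 0.872, -0.0], [-0.0, 0.0, -1.0]]
wrist_force: [-0.2, 0.0, 0.9]
gripper_width: 85.6
grip_force: 0.0
```

move_arm([
  {"linear": [0.4, -3, 0], "spin": -9, "hand": -1},
  {"linear": [0.5, -3, 0], "spin": -9, "hand": -1},
  {"linear": [0.5, -3, 0], "spin": -9, "hand": -1},
  {"linear": [0.5, -3, 0], "spin": -9, "hand": -1},
  {"linear": [0.5, -3, 0], "spin": -9, "hand": -1},
  {"linear": [0, 0, 0], "spin": -9, "hand": -1},
  {"linear": [0, 0, 0], "spin": 0, "hand": -1},
])

```text
time: 20.25
position: [567.9, 46.9, 251.9]
ee_rot: [[-0.122, 0.992, -0.0], [0.992, 0.122, 0.0], [0.0, -0.0, -1.0]]
wrist_force: [0.1, 1.2, 0.6]
gripper_width: 85.6
grip_force: 0.0
```

```bash
python3 - <<'E'
from h import *
c=cap('wrist','w2.png'); s=bot.sense(); print(s['position'],s['joint_positions'].round(2))
print(proj(c,[[569.5,47,59]]))
E
```

```text
[567.92168581  47.16622058 251.88241714] [ 0.03  0.43  1.84  0.    0.88 -0.1 ]
[[325.0943577  234.15433252]]
```

View pics/w2.png

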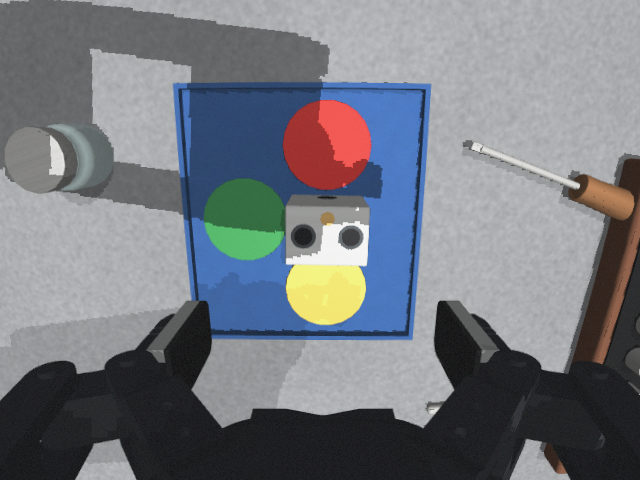

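```bash
python3 - <<'E'
from h import *
c=cap('wrist')
print('block',[pt(c,u,v,59)[:2].round(1) for u,v in [(286,208),(369,206),(368,265),(287,264)]],pt(c,327.5,236,59))
print('red',pt(c,327.3,144.8,7),'green',pt(c,245,219.3,7),'yellow L,R,B',pt(c,286,287,7),pt(c,366,287,7),pt(c,326,325,7))
E
```

```text
block [array([539.9,  62.6]), array([597.3,  71.3]), array([603.5,  28.2]), array([544.8,  21.6])] [571.33599427  46.19602519  59.        ]
red [563.85498105 108.12557568   7.        ] green [502.57373277  38.63127831   7.        ] yellow L,R,B [543.23005263 -18.19445758   7.        ] [613.81678622  -9.30301973   7.        ] [583.31506502 -50.90691339   7.        ]
```

move_arm([
  {"linear": [0.3, -0.1, -4], "spin": 0, "hand": -1},
  {"linear": [0, 0, -4], "spin": 0, "hand": -1},
  {"linear": [0, 0, -4], "spin": 0, "hand": -1},
  {"linear": [0, 0, -2.5], "spin": 0, "hand": -1},
  {"linear": [0, 0, -1.2], "spin": 0, "hand": -1},
  {"linear": [0, 0, 0], "spin": 0, "hand": -1},
  {"linear": [0, 0, 0], "spin": 0, "hand": 1},
  {"linear": [0, 0, 0], "spin": 0, "hand": 1},
  {"linear": [0, 0, 0], "spin": 0, "hand": 1},
  {"linear": [0, 0, 0], "spin": 0, "hand": 1},
  {"linear": [0, 0, 0], "spin": 0, "hand": 1},
], squeeze=70)

```text
time: 21.72
position: [571.6, 46.3, 96.3]
ee_rot: [[-0.122, 0.992, 0.002], [0.992, 0.122, 0.0], [-0.0, 0.002, -1.0]]
wrist_force: [-2.0, 0.4, 6.9]
gripper_width: 59.2
grip_force: 75.4
```

move_arm([
  {"linear": [0, 0, 2], "spin": 0, "hand": 1},
  {"linear": [0, 0, 4], "spin": 0, "hand": 1},
  {"linear": [0, 0, 5], "spin": 0, "hand": 1},
  {"linear": [-0.3, -2, 1], "spin": 5, "hand": 1},
  {"linear": [-0.3, -3.2, 0], "spin": 9, "hand": 1},
  {"linear": [-0.3, -3.2, 0], "spin": 9, "hand": 1},
  {"linear": [-0.3, -3.2, 0], "spin": 9, "hand": 1},
  {"linear": [-0.3, -3.2, 0], "spin": 9, "hand": 1},
  {"linear": [-0.3, -3.2, 0], "spin": 9, "hand": 1},
  {"linear": [-0.3, -3.2, 0], "spin": 9, "hand": 1},
  {"linear": [-0.3, -3.2, 0], "spin": 9, "hand": 1},
  {"linear": [-0.3, -3.2, 0], "spin": 9, "hand": 1},
])

```text
time: 23.22
position: [543.7, -230.9, 215.5]
ee_rot: [[-0.995, 0.099, 0.001], [0.099, 0.995, -0.0], [-0.001, -0.0, -1.0]]
wrist_force: [-0.2, 0.5, -3.8]
gripper_width: 59.1
grip_force: 77.5
```

move_arm([
  {"linear": [-0.3, -3.2, 0], "spin": 9, "hand": 1},
  {"linear": [-0.3, -1.8, 0], "spin": 9, "hand": 1},
  {"linear": [0, 0, 0], "spin": 4, "hand": 1},
  {"linear": [0, 0, 0], "spin": 0, "hand": 1},
  {"linear": [0, 0, 0], "spin": 0, "hand": 1},
])

```text
time: 23.85
position: [537.9, -279.6, 215.2]
ee_rot: [[-0.962, -0.275, 0.0], [-0.275, 0.962, -0.0], [-0.0, -0.0, -1.0]]
wrist_force: [-0.5, 0.1, -5.4]
gripper_width: 59.0
grip_force: 77.5
```

```bash
python3 - <<'E'
from h import *
c=cap('wrist','w3.png'); s=bot.sense(); print(s['position'],s['ee_rot'].round(3).tolist(),s['joint_positions'].round(2))
E
```

```text
[ 537.98526039 -279.52072735  215.14917587] [[-0.961, -0.275, 0.0], [-0.275, 0.961, -0.0], [-0.0, -0.0, -1.0]] [-0.53  0.52  1.78  0.    0.84 -2.38]
```

View pics/w3.png

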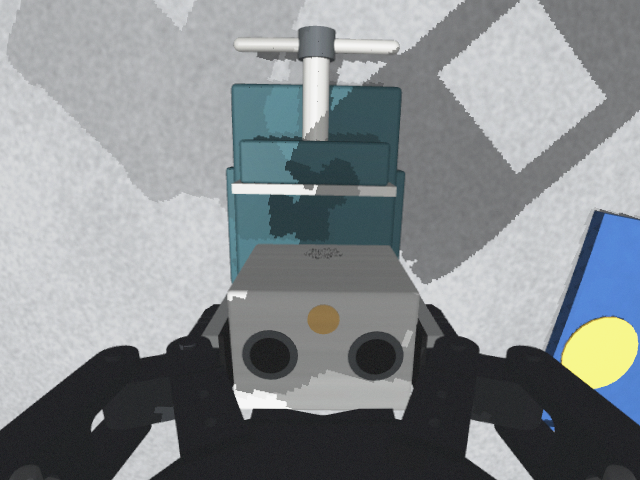

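```bash
python3 - <<'E'
from h import *
c=cap('wrist')
a=pt(c,232,193.5,55)[:2];b=pt(c,397,195,55)[:2]; d=(b-a)/np.linalg.norm(b-a)
n=np.array([d[1],-d[0]]); print(a,b,np.linalg.norm(b-a),np.degrees(np.arctan2(d[1],d[0])),'ctr',(a+b)/2+33*n)
print('block top',[pt(c,u,v,215.2-96.3+4+55)[:2].round(1) for u,v in [(229,292),(419,292)]])
E
```

```text
[ 519.6692785  -342.68631656] [ 492.96650618 -245.81274172] 100.48645457558149 105.41063373365463 ctr [ 538.13141371 -285.48027272]
block top [array([ 524.2, -313.7]), array([ 508.3, -258. ])]
```

move_arm([
  {"linear": [0.1, -0.5, -2], "spin": 0, "hand": 1},
  {"linear": [0, 0, -3], "spin": 0, "hand": 1},
  {"linear": [0, 0, -2], "spin": 0, "hand": 1},
  {"linear": [0, 0, -1], "spin": 0, "hand": 1},
  {"linear": [0, 0, -0.6], "spin": 0, "hand": 1},
  {"linear": [0, 0, -0.3], "spin": 0, "hand": 1},
  {"linear": [0, 0, -0.1], "spin": 0, "hand": 1},
  {"linear": [0, 0, -0.1], "spin": 0, "hand": 1},
  {"linear": [0, 0, 0], "spin": 0, "hand": 1},
  {"linear": [0, 0, 0], "spin": 0, "hand": 1},
])

```text
time: 25.2
position: [539.0, -284.9, 124.1]
ee_rot: [[-0.961, -0.276, 0.0], [-0.276, 0.961, -0.0], [-0.0, -0.0, -1.0]]
wrist_force: [-0.2, 0.5, -3.9]
gripper_width: 59.0
grip_force: 77.4
```

move_arm([
  {"linear": [0, 0, -0.1], "spin": 0, "hand": 1},
  {"linear": [0, 0, 0], "spin": 0, "hand": 1},
  {"linear": [0, 0, -0.1], "spin": 0, "hand": 1},
  {"linear": [0, 0, 0], "spin": 0, "hand": 1},
  {"linear": [0, 0, 0], "spin": 0, "hand": 1},
])

```text
time: 25.82
position: [539.0, -284.9, 122.3]
ee_rot: [[-0.961, -0.276, 0.0], [-0.276, 0.961, -0.0], [-0.0, -0.0, -1.0]]
wrist_force: [-2.9, 1.0, 5.2]
gripper_width: 59.0
grip_force: 78.2
```

```bash
python3 - <<'E'
from h import *
c=cap('wrist'); a=c['img'][200:480,140:500]; s=cap('side')['img'][280:410,310:490]
s=cv2.resize(s,(388,280)); cv2.imwrite('pics/v4.png',cv2.cvtColor(np.hstack([a,s]),cv2.COLOR_RGB2BGR))
E
```

```text
(no output)
```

View pics/v4.png

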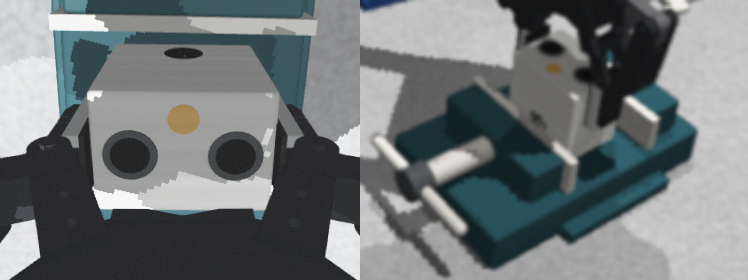

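move_arm([
  {"linear": [0, 0, 0], "spin": 0, "hand": 0},
  {"linear": [0, 0, 0], "spin": 0, "hand": -0.5},
  {"linear": [0, 0, 0], "spin": 0, "hand": -1},
  {"linear": [0, 0, 0], "spin": 0, "hand": -1},
  {"linear": [0, 0, 0], "spin": 0, "hand": -1},
  {"linear": [0, 0, 2], "spin": 0, "hand": -1},
  {"linear": [0, 0, 3], "spin": 0, "hand": -1},
  {"linear": [0, 0, 4], "spin": 0, "hand": -1},
  {"linear": [0, 0, 4], "spin": 0, "hand": -1},
  {"linear": [0, 0, 0], "spin": 0, "hand": -1},
  {"linear": [0, 0, 0], "spin": 0, "hand": -1},
])

```text
time: 27.3
position: [538.7, -284.7, 251.5]
ee_rot: [[-0.961, -0.276, -0.0], [-0.276, 0.961, 0.0], [0.0, 0.0, -1.0]]
wrist_force: [0.9, -0.5, -0.7]
gripper_width: 85.6
grip_force: 0.0
```

```bash
python3 - <<'E'
from h import *
c=cap('wrist','w5.png'); print(bot.sense()['position'])
E
```

```text
[ 538.47557913 -284.55348937  250.94067222]
```

View pics/w5.png

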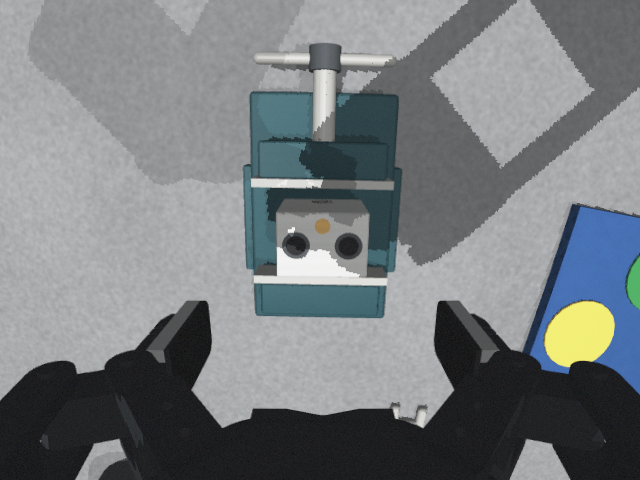

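```bash
python3 - <<'E'
from h import *
c=cap('wrist')
B=np.array([pt(c,u,v,85)[:2] for u,v in [(277,212),(369,212),(367.5,277),(278,277)]])
J=np.array([pt(c,u,v,55)[:2] for u,v in [(251.5,188),(394,189.5),(387,278.5),(255,277)]])
x=np.array([.962,.274]);y=np.array([-.274,.962])
print(B.mean(0),J.mean(0),(B-J.mean(0))@x,(B-J.mean(0))@y,(J-J.mean(0))@x,(J-J.mean(0))@y)
E
```

```text
[ 537.84638747 -284.85642371] [ 538.60418736 -285.30999855] [-22.37527023 -22.48150702  21.1707803   21.26710103] [-28.33353259  29.68062646  30.20912174 -28.98031094] [-33.65029908 -32.78596812  33.73229495  32.70397225] [-49.36303063  50.52167462  48.7144587  -49.87310269]
```

Block is centred within about 1 mm. Next, fetch the yellow can from the mat.

move_arm([
  {"linear": [-0.1, 5, 0], "spin": -1, "hand": -1},
  {"linear": [-0.1, 5.5, 0], "spin": -1, "hand": -1},
  {"linear": [-0.1, 5.5, 0], "spin": -1, "hand": -1},
  {"linear": [-0.1, 5.5, 0], "spin": -1, "hand": -1},
  {"linear": [-0.1, 5.5, 0], "spin": -1, "hand": -1},
  {"linear": [-0.1, 5.5, 0], "spin": -1, "hand": -1},
  {"linear": [-0.1, 5.5, 0], "spin": -1, "hand": -1},
  {"linear": [-0.1, 5.5, 0], "spin": -1, "hand": -1},
  {"linear": [-0.1, 5.5, 0], "spin": -1, "hand": -1},
  {"linear": [-0.1, 5.5, 0], "spin": 0, "hand": -1},
  {"linear": [0, 3, 0], "spin": 0, "hand": -1},
  {"linear": [0, 0, 0], "spin": 0, "hand": -1},
])

```text
time: 28.9
position: [528.3, 292.0, 250.5]
ee_rot: [[-0.992, -0.125, -0.001], [-0.125, 0.992, -0.001], [0.002, -0.0, -1.0]]
wrist_force: [0.5, 0.1, 0.4]
gripper_width: 85.0
grip_force: 0.0
```

move_arm([
  {"linear": [0, 2.5, 0], "spin": 0, "hand": -1},
  {"linear": [0, 0, 0], "spin": 0, "hand": -1},
  {"linear": [0, 0, -4], "spin": 0, "hand": -1},
  {"linear": [0, 0, -3], "spin": 0, "hand": -1},
  {"linear": [0, 0, -2], "spin": 0, "hand": -1},
  {"linear": [0, 0, -0.8], "spin": 0, "hand": -1},
  {"linear": [0, 0, 0], "spin": 0, "hand": -1},
  {"linear": [0, 0, 0], "spin": 0, "hand": 1},
  {"linear": [0, 0, 0], "spin": 0, "hand": 1},
  {"linear": [0, 0, 0], "spin": 0, "hand": 1},
  {"linear": [0, 0, 0], "spin": 0, "hand": 1},
  {"linear": [0, 0, 0], "spin": 0, "hand": 1},
], squeeze=45)

```text
time: 30.4
position: [529.4, 315.5, 154.9]
ee_rot: [[-0.992, -0.122, 0.001], [-0.122, 0.992, 0.001], [-0.002, 0.001, -1.0]]
wrist_force: [-0.7, 0.4, 6.6]
gripper_width: 51.1
grip_force: 46.0
```

move_arm([
  {"linear": [0, 0, 2], "spin": 0, "hand": 1},
  {"linear": [0, 0, 4], "spin": 0, "hand": 1},
  {"linear": [0, 0, 4], "spin": 0, "hand": 1},
  {"linear": [0.4, -2.5, 0], "spin": 0, "hand": 1},
  {"linear": [0.6, -4.2, 0], "spin": 0, "hand": 1},
  {"linear": [0.6, -4.2, 0], "spin": 0, "hand": 1},
  {"linear": [0.6, -4.2, 0], "spin": 0, "hand": 1},
  {"linear": [0.6, -4.2, 0], "spin": 0, "hand": 1},
  {"linear": [0.6, -4.2, 0], "spin": 0, "hand": 1},
  {"linear": [0.6, -4.2, 0], "spin": 0, "hand": 1},
  {"linear": [0.6, -4.2, 0], "spin": 0, "hand": 1},
  {"linear": [0.3, -1, 0], "spin": 0, "hand": 1},
])

```text
time: 31.9
position: [578.2, -16.0, 254.3]
ee_rot: [[-0.993, -0.12, 0.001], [-0.12, 0.993, -0.0], [-0.001, -0.0, -1.0]]
wrist_force: [0.1, 0.8, -2.0]
gripper_width: 50.8
grip_force: 47.7
```

move_arm([
  {"linear": [0, 0, -3], "spin": 0, "hand": 1},
  {"linear": [0, 0, -3], "spin": 0, "hand": 1},
  {"linear": [0, 0, -2], "spin": 0, "hand": 1},
  {"linear": [0, 0, 0], "spin": 0, "hand": 1},
  {"linear": [0, 0, 0], "spin": 0, "hand": 1},
])

```text
time: 32.52
position: [578.4, -13.5, 174.8]
ee_rot: [[-0.992, -0.123, 0.001], [-0.123, 0.992, -0.0], [-0.001, -0.0, -1.0]]
wrist_force: [-0.1, -0.3, -1.7]
gripper_width: 50.8
grip_force: 47.7
```

Position is right; 17 mm to go.

move_arm([
  {"linear": [0, 0, -0.8], "spin": 0, "hand": 1},
  {"linear": [0, 0, -0.5], "spin": 0, "hand": 1},
  {"linear": [0, 0, -0.2], "spin": 0, "hand": 1},
  {"linear": [0, 0, -0.1], "spin": 0, "hand": 1},
  {"linear": [0, 0, 0], "spin": 0, "hand": 1},
  {"linear": [0, 0, -0.1], "spin": 0, "hand": 1},
  {"linear": [0, 0, 0], "spin": 0, "hand": 1},
  {"linear": [0, 0, -0.1], "spin": 0, "hand": 1},
  {"linear": [0, 0, 0], "spin": 0, "hand": 1},
  {"linear": [0, 0, 0], "spin": 0, "hand": 1},
])

```text
time: 33.78
position: [578.6, -13.7, 157.8]
ee_rot: [[-0.993, -0.122, 0.002], [-0.122, 0.993, 0.0], [-0.002, -0.0, -1.0]]
wrist_force: [-7.5, 2.9, 31.3]
gripper_width: 50.7
grip_force: 51.2
```

move_arm([
  {"linear": [0, 0, 0.1], "spin": 0, "hand": 1},
  {"linear": [0, 0, 0], "spin": 0, "hand": 0},
  {"linear": [0, 0, 0], "spin": 0, "hand": -0.5},
  {"linear": [0, 0, 0], "spin": 0, "hand": -1},
  {"linear": [0, 0, 0], "spin": 0, "hand": -1},
  {"linear": [0, 0, 0], "spin": 0, "hand": -1},
  {"linear": [0, 0, 2], "spin": 0, "hand": -1},
  {"linear": [0, 0, 4], "spin": 0, "hand": -1},
  {"linear": [0, 0, 4], "spin": 0, "hand": -1},
  {"linear": [-1.9, 4.6, 0], "spin": 0, "hand": -1},
  {"linear": [-1.9, 4.6, 0], "spin": 0, "hand": -1},
  {"linear": [-1.9, 4.6, 0], "spin": 0, "hand": -1},
])

```text
time: 35.28
position: [520.3, 125.3, 257.0]
ee_rot: [[-0.993, -0.122, 0.0], [-0.122, 0.993, 0.0], [-0.0, 0.0, -1.0]]
wrist_force: [-0.2, -0.2, 0.1]
gripper_width: 85.6
grip_force: 0.0
```

move_arm([
  {"linear": [-1.9, 4.6, 0], "spin": 0, "hand": -1},
  {"linear": [-1.9, 4.6, 0], "spin": 0, "hand": -1},
  {"linear": [-1.9, 4.6, 0], "spin": 0, "hand": -1},
  {"linear": [-1.8, 4.4, 0], "spin": 0, "hand": -1},
  {"linear": [0, 0, 0], "spin": 0, "hand": -1},
  {"linear": [0, 0, 0], "spin": 0, "hand": -1},
])

```text
time: 36.02
position: [445.8, 306.0, 256.8]
ee_rot: [[-0.992, -0.123, -0.0], [-0.123, 0.992, -0.0], [0.0, -0.0, -1.0]]
wrist_force: [-1.1, 0.4, -0.6]
gripper_width: 85.4
grip_force: 0.0
```

move_arm([
  {"linear": [0, 0, -4], "spin": 0, "hand": -1},
  {"linear": [0, 0, -3.4], "spin": 0, "hand": -1},
  {"linear": [0, 0, -2], "spin": 0, "hand": -1},
  {"linear": [0, 0, -0.9], "spin": 0, "hand": -1},
  {"linear": [0, 0, 0], "spin": 0, "hand": -1},
  {"linear": [0, 0, 0], "spin": 0, "hand": 1},
  {"linear": [0, 0, 0], "spin": 0, "hand": 1},
  {"linear": [0, 0, 0], "spin": 0, "hand": 1},
  {"linear": [0, 0, 0], "spin": 0, "hand": 1},
  {"linear": [0, 0, 0], "spin": 0, "hand": 1},
])

```text
time: 37.28
position: [446.4, 306.3, 154.9]
ee_rot: [[-0.992, -0.122, 0.001], [-0.122, 0.992, 0.001], [-0.001, 0.0, -1.0]]
wrist_force: [-0.4, -3.7, 9.8]
gripper_width: 51.2
grip_force: 45.2
```

move_arm([
  {"linear": [0, 0, 2], "spin": 0, "hand": 1},
  {"linear": [0, 0, 4], "spin": 0, "hand": 1},
  {"linear": [0, 0, 4], "spin": 0, "hand": 1},
  {"linear": [0.5, -2.5, 0], "spin": 0, "hand": 1},
  {"linear": [0.9, -4.2, 0], "spin": 0, "hand": 1},
  {"linear": [0.9, -4.2, 0], "spin": 0, "hand": 1},
  {"linear": [0.9, -4.2, 0], "spin": 0, "hand": 1},
  {"linear": [0.9, -4.2, 0], "spin": 0, "hand": 1},
  {"linear": [0.9, -4.2, 0], "spin": 0, "hand": 1},
  {"linear": [0.6, -2.5, 0], "spin": 0, "hand": 1},
  {"linear": [0, -0.6, 0], "spin": 0, "hand": 1},
  {"linear": [0, 0, -3], "spin": 0, "hand": 1},
])

```text
time: 38.78
position: [503.1, 40.2, 225.3]
ee_rot: [[-0.993, -0.121, 0.004], [-0.121, 0.993, 0.0], [-0.004, -0.0, -1.0]]
wrist_force: [0.3, 0.3, -2.4]
gripper_width: 51.1
grip_force: 47.7
```

move_arm([
  {"linear": [0, 0, -3], "spin": 0, "hand": 1},
  {"linear": [0, 0, -2], "spin": 0, "hand": 1},
  {"linear": [0, 0, -0.8], "spin": 0, "hand": 1},
  {"linear": [0, 0, -0.5], "spin": 0, "hand": 1},
  {"linear": [0, 0, -0.2], "spin": 0, "hand": 1},
  {"linear": [0, 0, 0], "spin": 0, "hand": 1},
  {"linear": [0, 0, -0.1], "spin": 0, "hand": 1},
  {"linear": [0, 0, 0], "spin": 0, "hand": 1},
  {"linear": [0, 0, 0], "spin": 0, "hand": 1},
])

```text
time: 39.9
position: [502.0, 40.2, 158.0]
ee_rot: [[-0.993, -0.122, 0.0], [-0.122, 0.993, -0.0], [-0.0, -0.0, -1.0]]
wrist_force: [0.6, 0.2, -1.3]
gripper_width: 50.9
grip_force: 47.7
```

move_arm([
  {"linear": [0, 0, -0.1], "spin": 0, "hand": 1},
  {"linear": [0, 0, 0], "spin": 0, "hand": 1},
  {"linear": [0, 0, 0], "spin": 0, "hand": 0},
  {"linear": [0, 0, 0], "spin": 0, "hand": -0.5},
  {"linear": [0, 0, 0], "spin": 0, "hand": -1},
  {"linear": [0, 0, 0], "spin": 0, "hand": -1},
  {"linear": [0, 0, 0], "spin": 0, "hand": -1},
  {"linear": [0, 0, 2], "spin": 0, "hand": -1},
  {"linear": [0, 0, 4], "spin": 0, "hand": -1},
  {"linear": [0, 0, 4], "spin": 0, "hand": -1},
  {"linear": [1.8, 5, 0], "spin": 0, "hand": -1},
  {"linear": [1.8, 5, 0], "spin": 0, "hand": -1},
])

```text
time: 41.4
position: [538.6, 141.1, 257.8]
ee_rot: [[-0.993, -0.121, 0.002], [-0.121, 0.993, 0.0], [-0.002, 0.0, -1.0]]
wrist_force: [0.6, 0.2, -0.3]
gripper_width: 85.4
grip_force: 0.0
```

move_arm([
  {"linear": [1.8, 5, 0], "spin": 0, "hand": -1},
  {"linear": [1.8, 5, 0], "spin": 0, "hand": -1},
  {"linear": [1.8, 5, 0], "spin": 0, "hand": -1},
  {"linear": [1.8, 4.6, 0], "spin": 0, "hand": -1},
  {"linear": [0, 0, 0], "spin": 0, "hand": -1},
  {"linear": [0, 0, 0], "spin": 0, "hand": -1},
])

```text
time: 42.15
position: [609.5, 336.0, 256.3]
ee_rot: [[-0.992, -0.123, -0.001], [-0.123, 0.992, -0.001], [0.001, -0.001, -1.0]]
wrist_force: [0.0, -0.7, -0.9]
gripper_width: 85.2
grip_force: 0.0
```

move_arm([
  {"linear": [0, 0, -4], "spin": 0, "hand": -1},
  {"linear": [0, 0, -3.4], "spin": 0, "hand": -1},
  {"linear": [0, 0, -2], "spin": 0, "hand": -1},
  {"linear": [0, 0, -0.9], "spin": 0, "hand": -1},
  {"linear": [0, 0, 0], "spin": 0, "hand": -1},
  {"linear": [0, 0, 0], "spin": 0, "hand": 1},
  {"linear": [0, 0, 0], "spin": 0, "hand": 1},
  {"linear": [0, 0, 0], "spin": 0, "hand": 1},
  {"linear": [0, 0, 0], "spin": 0, "hand": 1},
  {"linear": [0, 0, 0], "spin": 0, "hand": 1},
])

```text
time: 43.4
position: [610.4, 336.4, 155.2]
ee_rot: [[-0.992, -0.122, 0.002], [-0.122, 0.992, 0.001], [-0.002, 0.001, -1.0]]
wrist_force: [-0.7, -1.3, 6.3]
gripper_width: 51.0
grip_force: 46.4
```

move_arm([
  {"linear": [0, 0, 2], "spin": 0, "hand": 1},
  {"linear": [0, 0, 4], "spin": 0, "hand": 1},
  {"linear": [0, 0, 4], "spin": 0, "hand": 1},
  {"linear": [-0.6, -2.8, 0], "spin": 0, "hand": 1},
  {"linear": [-0.9, -4, 0], "spin": 0, "hand": 1},
  {"linear": [-0.9, -4, 0], "spin": 0, "hand": 1},
  {"linear": [-0.9, -4, 0], "spin": 0, "hand": 1},
  {"linear": [-0.9, -4, 0], "spin": 0, "hand": 1},
  {"linear": [-0.5, -3, 0], "spin": 0, "hand": 1},
  {"linear": [0, -1, 0], "spin": 0, "hand": 1},
  {"linear": [0, 0, 0], "spin": 0, "hand": 1},
  {"linear": [0, 0, -3], "spin": 0, "hand": 1},
])

```text
time: 44.9
position: [564.8, 109.3, 225.8]
ee_rot: [[-0.992, -0.123, 0.005], [-0.123, 0.992, 0.001], [-0.005, 0.0, -1.0]]
wrist_force: [0.5, 0.5, -3.8]
gripper_width: 50.6
grip_force: 47.9
```

move_arm([
  {"linear": [0, 0, -3], "spin": 0, "hand": 1},
  {"linear": [0, 0, -2], "spin": 0, "hand": 1},
  {"linear": [0, 0, -0.8], "spin": 0, "hand": 1},
  {"linear": [0, 0, -0.5], "spin": 0, "hand": 1},
  {"linear": [0, 0, -0.2], "spin": 0, "hand": 1},
  {"linear": [0, 0, 0], "spin": 0, "hand": 1},
  {"linear": [0, 0, -0.1], "spin": 0, "hand": 1},
  {"linear": [0, 0, 0], "spin": 0, "hand": 1},
  {"linear": [0, 0, 0], "spin": 0, "hand": 1},
])

```text
time: 46.02
position: [563.1, 108.2, 158.2]
ee_rot: [[-0.993, -0.122, 0.001], [-0.122, 0.993, 0.0], [-0.001, 0.0, -1.0]]
wrist_force: [0.4, -0.3, 1.7]
gripper_width: 50.6
grip_force: 48.0
```

Contact has just begun; release, rise and back off.

move_arm([
  {"linear": [0, 0, 0], "spin": 0, "hand": 0},
  {"linear": [0, 0, 0], "spin": 0, "hand": -0.5},
  {"linear": [0, 0, 0], "spin": 0, "hand": -1},
  {"linear": [0, 0, 0], "spin": 0, "hand": -1},
  {"linear": [0, 0, 0], "spin": 0, "hand": -1},
  {"linear": [0, 0, 2], "spin": 0, "hand": -1},
  {"linear": [0, 0, 4], "spin": 0, "hand": -1},
  {"linear": [0, 0, 4], "spin": 0, "hand": -1},
  {"linear": [0, 0, 4], "spin": 0, "hand": -1},
  {"linear": [0, -2, 0], "spin": 0, "hand": -1},
  {"linear": [0, -3, 0], "spin": 0, "hand": -1},
  {"linear": [0, 0, 0], "spin": 0, "hand": -1},
])

```text
time: 47.52
position: [562.5, 56.3, 297.1]
ee_rot: [[-0.993, -0.12, -0.001], [-0.12, 0.993, -0.0], [0.001, -0.0, -1.0]]
wrist_force: [-0.7, 0.0, -0.2]
gripper_width: 85.1
grip_force: 0.0
```

```bash
python3 - <<'E'
from h import *
c=cap('wrist','w6.png'); b=cap('scene','s6.png'); print(bot.sense()['position'])
E
```

```text
[562.66313739  57.79517569 297.18609134]
```

View pics/w6.png

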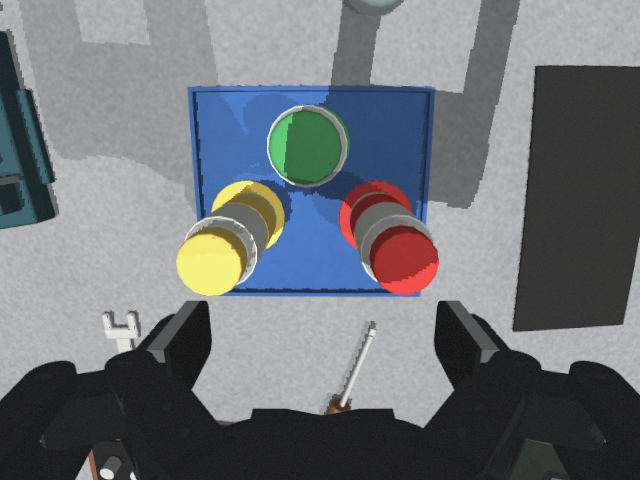

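View pics/s6.png

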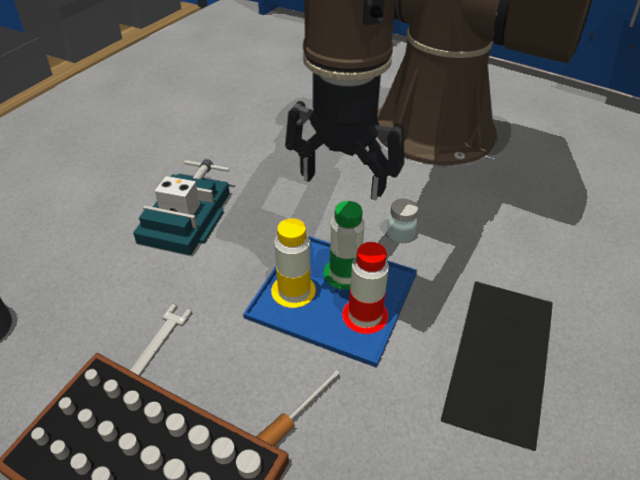

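All the cans are back at their starting pixels in the scene view (within about 2 px), and the block is in the vice.

```bash
python3 -c "
from workcell import bot
print(bot.hand_in())"
```

```text
the job is handed in; nothing more can be done
None
```

I moved the cans to the mat, set the block in the vice about 1 mm from the middle, put each can back on its own pad, and handed the job in at about 48 s; the hand-in returned no verdict.

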